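Set the twin-outlet air throttle to 4

ROBOT

A 6-joint arm with a two-finger parallel gripper is mounted at the origin on a cart in front of the work surface, level with it; the furniture and walls round the work are solid. World frame = base frame: x ahead of the robot, y to its left, z up, the work surface at z = 0. Lengths are in m, angles in rad, forces in N, time in s.
With the tool pointing down it reaches from about 0.15 to 0.775 m from the base axis. Payload 6.1 kg.
Tool frame: the origin (TCP) lies at the very end of the fingers, on their centre line; the grasp point (between the pads) lies 19 mm behind it; z points along the fingers, y is the line along which they close (so a half turn about z gives the same grasp; the last joint's range is limited). The gripper opens to 85 mm and grips with 20 to 120 N. Pads are 22 mm wide; open, the fingers measure 114 mm over their backs; the gripper's body (76 mm by 85 mm) begins 54 mm behind the grasp point. The pads swing forward as they close: fully open they stand 13 mm farther back than shut.
Start: joints at [-1.135, 0.126, -0.04, 1.405, 0, 1.571], TCP at [0.222, -0.476, 0.231] pointing down, gripper open.
Joint ranges: [-2.72, 2.72], [-0.95, 1.95], [-1.27, 1.35], [-1.78, 2.02], [-1.46, 1.47], [-3.14, 3.14]. Speed limits (rad/s): [2.39, 2.39, 3.01, 3.14, 3.14, 3.14].

INTERFACE

Orientations are given as [roll, pitch, yaw] about the fixed x, y, z axes, in that order (R = Rz(yaw) Ry(pitch) Rx(roll)).
In Python, from workcell import ctrl gives the robot as it stands. The module is installed in compiled form; this text tells all that it offers.
- The arm moves only by the tool carry_out, never from a script. Its argument "moves" is one flat list of numbers, 4 for each row, row after row: the shift along the tool's x, y, z in cm, then the turn about the tool's z in rad. A call has 1 to 12 rows; each row shifts and turns the commanded pose from where the row before left it, along the tool's axes as they then stand; what a row does not reach is not made up. A row lasts 1/12 s, in which the tool goes at most 41.7 mm and 7.16 degrees, less where a joint would pass 70% of its speed; a pose out of reach is approached as far as the arm can. A call is refused whole if a number of a shift passes 4.17 or a number of a turn 0.125, either way. A call with a gripper value outside its range is refused whole. "hand" is the closure, from -1 (fully open) to 1 (shut), set as the call begins (left out, the last holds). The fingers move at their own pace and stop on an object; the grip force is fixed at half the most. Time passes only in rows, so rows that do not move let the fingers close. It gives the time, the measured TCP pose, the force, the opening and the grip force at its end, in the units of the state.
- ctrl.state(): the state, without advancing time (a new reading comes with each control period).
- ctrl.capture(name): name is "scene" or "top" or "wrist"; returns a dict with "pixels" (420x560x3 uint8, red, green, blue), "range_z" (420x560 float32, m along the optical axis (not along the pixel's ray), 0 where there is no reading), "mtx" (3x3 intrinsics, pixels), "extrinsics" (4x4, takes a point from world to camera coordinates). Camera axes: x right, y up, looking along -z (the intrinsics and any distortion apply to the point x, -y, -z); pixel columns grow to the right and rows downward; lengths in m; the calibration is good to about 2 mm. A picture is of the moment at which its call begins.
- ctrl.close_job(): hands the job in; it is judged then, once.
Trained networks look in the newest picture that a camera, given by its name, has taken for a name from the list of things; names that differ only in an ending like _2 or _b are one class to them, and where a whole thing is asked for, a point or a joint stands for the part that bears it (a point fixed in the world has none). Each returns a list of dicts, best first, with "p" (0 to 1); they miss things now and then, are a little off and sometimes report something else, mostly with a low value. They report only what shows in the picture. A call takes as long as a camera call.
- ctrl.spot_in(camera, target): "xyz" ([x, y, z] in m, in the coordinates of the camera as it stood for that picture, good to about 4 mm: the middle of the surface that is visible of it).
- ctrl.place_of(camera, target): "xyz" ([x, y, z] in m, in the coordinates of the camera as it stood for that picture, good to about 4 mm: a listed point, or the origin of a listed thing).
The state is a dict: "time": time; "joint_positions": joint angles; "joint_vel": joint speeds; "joint_efforts": joint torques, N m; "tcp_pos": TCP position; "orientation": TCP orientation; "contact_force": force on the tool from outside, world axes, zero at the start; "torque": the same for the moment, N m; "width": finger opening in m; "grip_force": force on a finger pad.
Only numpy, scipy, OpenCV 4.12 (cv2) and the standard library are available. Lean on these libraries where they do the work, as an engineer would, in place of code of your own. Each camera call takes 0.05 s, during which the arm holds its last target. There are 200 camera calls.

TASK

Two air throttle valves stand on the bench. On the one with two brass outlet nozzles, turn the round scale sleeve until its pointer has clicked in at 4 (the group of four dots) and let go; leave the setting of the valve with one nozzle as it is.

Things in the scene. Friction and masses are not known exactly. Their poses are not given: they have to be found in the camera images.
- twin_valve: valve with TWO brass nozzles on its back: grey block 100 x 124 x 26 mm (x, y, z) bolted to the bench, with an upright aluminium sleeve. Origin on the bench below the sleeve's axis; z up, x to the nozzles, scale at -x. Block from 62 mm in front of the axis to 38 behind; nozzles 42 further, below its top. Scale: dots like dice, 1 to 6, every 24 deg, 1 at -y end, 6 at +y end, clockwise from above
- twin_grip (a point): on the twin valve's sleeve axis, 60 mm above the bench. The sleeve there is a round fluted grip 44 mm in diameter (46 over flutes), from 35 to 80 mm above the bench, nothing beside it; below, a skirt 54 mm wide from 26 to 35 mm. A dark pointer leaves the skirt, to 37 mm from the axis, 27 to 31 mm above the bench; a dark line on the sleeve's top points the same way
- twin_sleeve (a joint): angle of the twin valve's sleeve, rad; grows clockwise seen from above. Setting n is at (n - 1) x 0.419: 1 = 0, 4 = 1.257, 6 = 2.094; stops 0.1 beyond 1 and 6. Starts at 1 or 2. A sprung ball clicks it from setting to setting: about 0.1 N m to pass to the next; let go between two, it springs to the nearer
- single_pointer (a point): pointer tip of the other valve, which has ONE brass nozzle in the middle of its back and is else of the same shape and size; it stands at any setting and is to be left so. The tip lies 37 mm from that sleeve's axis, 29 mm above the bench; one click moves it 15 mm

How it is judged:
By the outcome, as a careful person would: the job done as asked, in the order asked, and still so for the second after the job is handed in, with the robot touching nothing.
It also fails if it takes over 29 s, if anything falls off the work surface, if the arm or the gripper's body presses on something with over 40 N, if the wrist force passes 120 N, or if a joint passes its speed limit or range.

## Working session

There is one attempt and no reset: what is moved stays moved. The work goes in short steps, Python scripts to look and compute and a tool call to move; the robot and the scene stay as the last step left them, time stands still between calls to the robot, and variables do not carry over. Pictures are saved under pics/ and viewed, at most 10 in all, crops included, and the job is handed in when it is done.

Besides the shell and the picture viewer there is one more tool, called after "Request:" as name(argument=value, ...) on one line, values as JSON. carry_out: Moves the arm, as the interface text tells. Its arguments: {"type":"object","properties":{"moves":{"type":"array","items":{"type":"number"}},"hand":{"type":"number"}},"required":["moves"]}

```bash
mkdir -p pics
cat > h.py <<'E'
import numpy as np, cv2
from workcell import ctrl
def world(c,p):
    return (np.linalg.inv(c["extrinsics"])@np.r_[p,1])[:3]
def pix2w(c,u,v):
    K=c["mtx"];z=c["range_z"][int(v),int(u)]
    return world(c,[(u-K[0,2])*z/K[0,0],-(v-K[1,2])*z/K[1,1],-z])
def w2pix(c,w):
    p=(c["extrinsics"]@np.r_[w,1])[:3]; q=c["mtx"]@[p[0],-p[1],-p[2]]; return q[:2]/q[2]
def save(c,n,crop=None,s=1):
    im=c["pixels"][:,:,::-1]
    if crop: im=im[crop[1]:crop[3],crop[0]:crop[2]]
    cv2.imwrite("pics/"+n,cv2.resize(im,None,fx=s,fy=s,interpolation=cv2.INTER_CUBIC))
E
python3 - <<'E'
from h import *
s=ctrl.state();print(s["time"],s["tcp_pos"],s["orientation"])
ims=[]
for n in("top","scene"):
    c=ctrl.capture(n);save(c,n+"0.png")
    for t in("twin_valve","twin_grip","single_pointer"):
        for d in ctrl.place_of(n,t)[:3]:
            w=world(c,d["xyz"]);print(n,t,round(d["p"],2),w.round(3),w2pix(c,w).round())
E
```

```text
0.0 [ 0.22144815 -0.47555411  0.23051774] [-3.13996655e+00 -2.53172416e-05  4.35773060e-01]
top twin_valve 0.9 [ 0.507 -0.128  0.   ] [333. 233.]
top twin_grip 0.7 [ 0.51  -0.13   0.058] [338. 225.]
top single_pointer 0.73 [0.535 0.118 0.03 ] [196. 239.]
scene twin_valve 0.93 [ 0.503 -0.128 -0.005] [344. 226.]
scene single_pointer 0.69 [0.54  0.122 0.028] [236. 266.]
```

View pics/top0.png

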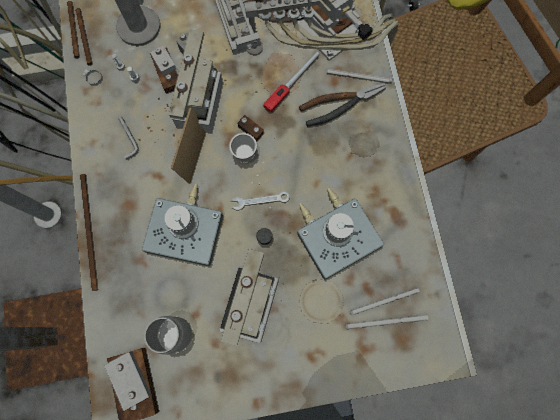

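The top view shows the twin valve at about (340,235), its two nozzles at (306,212) and (333,196). The single-nozzle valve is at about (182,228). I'll zoom in on the twin and work out its yaw and sleeve angle.

Run:
```python
from h import *
c=ctrl.capture("top");save(c,"top1.png",(290,180,390,285),5.5)
# world positions of some features
for u,v in((306,212),(333,196),(340,222),(348,226),(331,277),(382,243)): print(u,v,pix2w(c,u,v).round(3))
# sleeve top points
R=np.array([[pix2w(c,u,v) for u in range(315,370)] for v in range(205,250)]).reshape(-1,3)
m=R[:,2]>.07;print(m.sum(),R[m].mean(0),R[m].min(0),R[m].max(0))
# block top plane rectangle
U=np.array([pix2w(c,u,v) for u in range(285,400) for v in range(185,290) if c["range_z"][v,u]>0])
b=U[(U[:,2]>.022)&(U[:,2]<.032)]
r=cv2.minAreaRect(b[:,:2].astype(np.float32)*1000);print(r, cv2.boxPoints(r))
```

```text
306 212 [ 0.551 -0.084  0.019]
333 196 [ 0.572 -0.139  0.019]
340 222 [ 0.51  -0.131  0.082]
348 226 [ 0.501 -0.143  0.08 ]
331 277 [ 0.429 -0.108 -0.001]
382 243 [ 0.47  -0.206  0.025]
571 [ 0.50043467 -0.1276568   0.09751827] [ 0.35766827 -0.15315209  0.07022641] [ 0.52634938 -0.00257448  0.88350562]
((502.79571533203125, -132.15081787109375), (119.90884399414062, 124.05146789550781), 19.455120086669922) [[ 425.6057    -93.63551 ]
 [ 466.92334  -210.60396 ]
 [ 579.9857   -170.66612 ]
 [ 538.6681    -53.697678]]
```

View pics/top1.png

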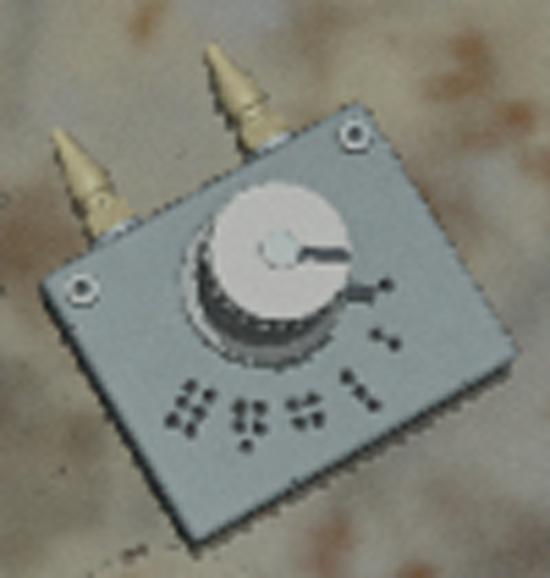

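The twin's pointer is at 1 (dots at right, (385,285) in the crop) and 2 to 6 follow clockwise, so it needs +1.257 rad about tool z. I'm moving above it first.

Request:
carry_out(moves=[3.69,-1.75,0,0,3.69,-1.75,0,0,3.69,-1.75,0,0,3.69,-1.75,0,0,3.69,-1.75,0,0,3.69,-1.75,0,0,3.69,-1.75,0,0,3.69,-1.75,0,0,3.69,-1.75,0,0,3.69,-1.75,0,0,3.69,-1.75,0,0,0,0,0,0], hand=-1)

```text
time: 1.45
tcp_pos: [0.5119, -0.1251, 0.2307]
orientation: [-3.14, -0.002, 0.442]
contact_force: [-1.2, 0.1, -1.1]
width: 0.0855
grip_force: 0.0
```

Request:
carry_out(moves=[0,0,0,-0.125,0,0,0,-0.125,0,0,0,-0.125,0,0,0,-0.125,0,0,0,-0.125,0,0,0,-0.125,0,0,0,-0.125,0,0,0,-0.125,0,0,0,-0.125,0,0,0,-0.125,0,0,0,0])

```text
time: 2.37
tcp_pos: [0.5082, -0.1303, 0.2313]
orientation: [-3.142, 0.0, 1.689]
contact_force: [-0.5, -0.0, -0.8]
width: 0.0854
grip_force: 0.0
```

```bash
cat > look.py <<'E'
from h import *
import sys
s=ctrl.state();t=np.array(s["tcp_pos"]);y=s["orientation"][2];print(s["time"],t.round(4),np.round(s["orientation"],3),np.round(s["joint_positions"],2),np.round(s["contact_force"],1))
c=ctrl.capture("wrist");save(c,sys.argv[1]+".png")
ps=[(world(c,d["xyz"]).round(4),round(d["p"],2)) for d in ctrl.place_of("wrist","twin_grip")+ctrl.place_of("wrist","twin_valve")];print(ps)
K=c["mtx"];z=c["range_z"];v,u=np.mgrid[:420,:560]
P=np.stack([(u-K[0,2])*z/K[0,0],-(v-K[1,2])*z/K[1,1],-z,np.ones_like(z)],-1)@np.linalg.inv(c["extrinsics"]).T
P=P[...,:3];m=(z>0)&(P[...,2]>.076)&(P[...,2]<.084)&(np.hypot(P[...,0]-.508,P[...,1]+.13)<.05)
e=cv2.minEnclosingCircle(P[m][:,:2].astype(np.float32)*1000);print("top",m.sum(),e,P[m].mean(0).round(4))
a=np.array([e[0][0],e[0][1]])/1000;d=a-t[:2]
print("tool dx,dy cm",100*(d@[np.cos(y),np.sin(y)]).round(4),100*(d@[np.sin(y),-np.cos(y)]).round(4))
E
python3 look.py w1
```

```text
2.3667 [ 0.5082 -0.1303  0.2313] [-3.142  0.     1.689] [-0.25  0.13 -0.04  1.41 -0.    1.2 ] [-0.5 -0.  -0.8]
[(array([ 0.504 , -0.1347,  0.0586]), 0.97), (array([ 0.5049, -0.1276,  0.0008]), 0.71)]
top 1688 ((504.181884765625, -129.0673828125), 21.974605560302734) [ 0.5042 -0.1282  0.0806]
tool dx,dy cm 0.16999999999999998 -0.38
```

View pics/w1.png

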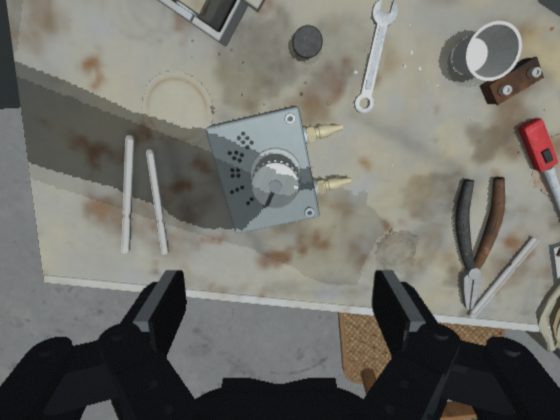

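The wrist view has the twin sleeve at about (277,180) with its line still pointing at the single dot. The circle fit of the sleeve top (radius 22.0 mm) puts the axis at (0.504, -0.129). I'm correcting, descending and gripping.

Request:
carry_out(moves=[0.15,-0.38,1.9,0,0,0,2.5,0,0,0,2.5,0,0,0,2.5,0,0,0,2.5,0,0,0,2.5,0,0,0,2.5,0,0,0,1.9,0,0,0,0,0,0,0,0,0])

```text
time: 3.35
tcp_pos: [0.5036, -0.1289, 0.0428]
orientation: [-3.139, -0.001, 1.684]
contact_force: [-0.5, -0.0, -0.2]
width: 0.0856
grip_force: 0.0
```

Request:
carry_out(moves=[0,0,0,0,0,0,0,0,0,0,0,0,0,0,0,0,0,0,0,0,0,0,0,0,0,0,0,0,0,0,0,0], hand=1)

```text
time: 4.02
tcp_pos: [0.5045, -0.1294, 0.045]
orientation: [3.14, 0.001, 1.686]
contact_force: [-4.8, -0.6, 7.5]
width: 0.042
grip_force: 60.2
```

Request:
carry_out(moves=[0,0,0,0.115,0,0,0,0.115,0,0,0,0.115,0,0,0,0.115,0,0,0,0.115,0,0,0,0.115,0,0,0,0.115,0,0,0,0.115,0,0,0,0.115,0,0,0,0.115,0,0,0,0.115,0,0,0,0])

```text
time: 5.02
tcp_pos: [0.5053, -0.1299, 0.045]
orientation: [3.139, -0.001, 0.415]
contact_force: [-0.8, -2.7, 4.9]
width: 0.042
grip_force: 60.2
```

Request:
carry_out(moves=[0,0,0,0,0,0,0,0,0,0,0,0])

```text
time: 5.27
tcp_pos: [0.5053, -0.1299, 0.045]
orientation: [3.139, -0.001, 0.42]
contact_force: [-1.4, -1.4, 5.7]
width: 0.0415
grip_force: 60.2
```

Run:
```python
from h import *
s=ctrl.state();print(np.round(s["torque"],2),np.round(s["joint_positions"],2))
c=ctrl.capture("wrist");save(c,"w2.png")
c=ctrl.capture("scene");save(c,"s2.png",(270,150,420,270),5)
```

```text
[-0.51  0.32  0.08] [-0.25  0.18 -0.39  1.   -0.    2.47]
```

View pics/w2.png

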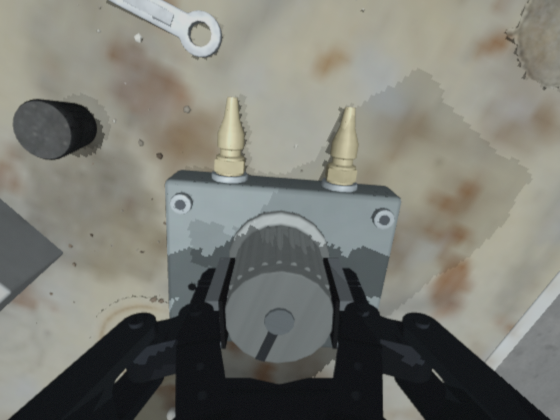

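View pics/s2.png

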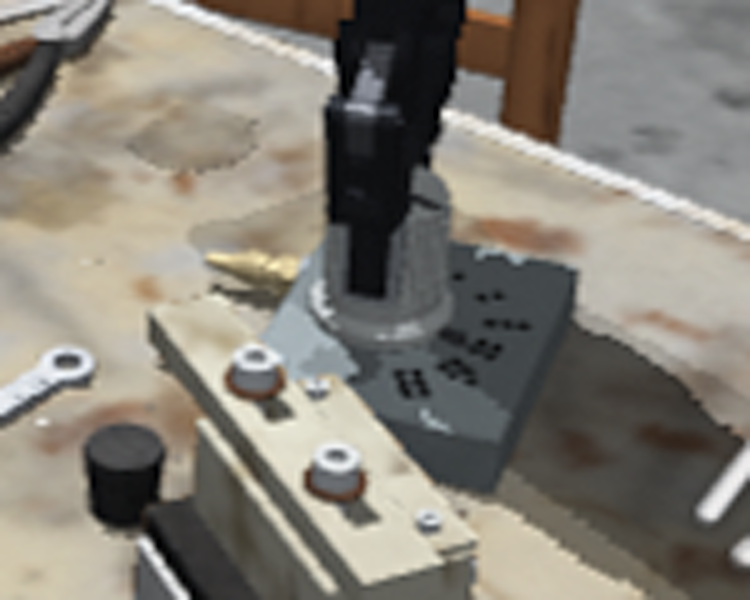

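In the scene view the pointer at (455,335) aims at the four-dot group at (485,348). In the wrist view the sleeve line is just clockwise of the front. I'm letting go and lifting clear.

Request:
carry_out(moves=[0,0,0,0,0,0,0,0,0,0,0,0,0,0,0,0,0,0,0,0,0,0,0,0,0,0,0,0], hand=-1)

```text
time: 5.95
tcp_pos: [0.5043, -0.129, 0.0432]
orientation: [-3.141, 0.0, 0.421]
contact_force: [0.6, 0.4, 1.0]
width: 0.0854
grip_force: 0.0
```

Request:
carry_out(moves=[0,0,-2,0,0,0,-2.5,0,0,0,-2.5,0,0,0,-2.5,0,0,0,-2.5,0,0,0,-2.5,0,0,0,-2.5,0,0,0,0,0])

```text
time: 6.62
tcp_pos: [0.5063, -0.1295, 0.2185]
orientation: [3.137, -0.006, 0.421]
contact_force: [-0.1, -0.9, 0.0]
width: 0.0854
grip_force: 0.0
```

Run:
```python
from h import *
c=ctrl.capture("wrist");q=w2pix(c,[.504,-.129,.03]).astype(int);x,y=np.clip(q-70,0,None);save(c,"w3.png",(x,y,x+140,min(y+140,420)),4)
```

```text
(no output)
```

View pics/w3.png

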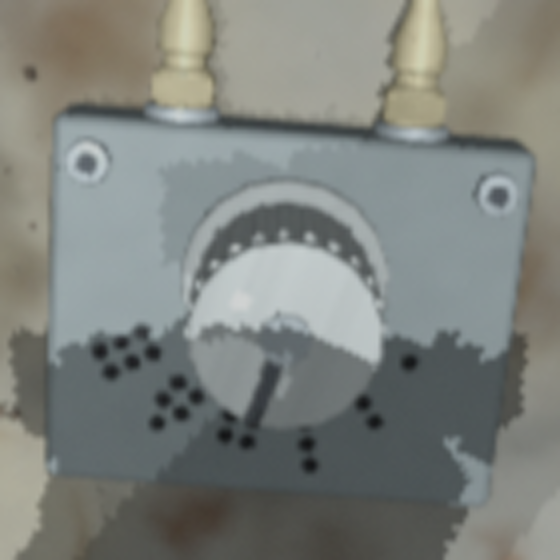

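After release the sleeve line, (275,365) to (255,425), is about 14° clockwise of the scale's middle. Setting 4 is at 12° and setting 5 at 36°, so it has clicked in at 4. The gripper is clear and the other valve was not touched, so I'm handing in.

```bash
python3 -c "
from workcell import ctrl
print(ctrl.close_job())"
```

```text
the job is handed in; nothing more can be done
None
```

The twin-nozzle valve's sleeve is turned from 1 to 4 and released, and the picture taken after release shows it at 4; the single-nozzle valve was not touched, and the job was handed in at about 7 s.

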